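# Pin the jar rack's retaining rail shut

### The job

Swing the blue retaining rail shut across the front of the wooden jar rack, so that the hole in its end lines up with the two metal knuckles, then drop the long pin with the red knob down through all of them until its collar sits on the top knuckle, and let go. Leave the short pin with the black knob in the pin stand.

Things in the scene. Friction and masses are not known exactly. Their poses are not given: they have to be found in the camera images.
- caddy: Wooden rack with three spice jars (tops 110 mm up), fixed to the worktop, 76 mm deep (x), 190 mm wide (y), 86 mm high at the back. Origin: centre of its underside, on the worktop; x to its back, y along it, z up. In this frame the blue rail's vertical hinge axis is at x = -58, y = +85 mm, the knuckles' hole axis at x = -58, y = -105 mm. A wall cabinet hangs behind, 0.49 m up: lift little.
- knuckle_mouth (a point): Centre of the upper knuckle's rim, 78 mm above the worktop, on the vertical axis of both holes. Two fixed aluminium knuckles, 40 mm square, stick out from the rack: the upper one 56 to 78 mm up, its hole 24 mm wide below, flaring to a round mouth 43 mm wide (50 outside) at the rim; the lower one 20 to 28 mm up, hole 24 mm wide. Axes as the rack's.
- rail (a joint): Blue rail's angle, rad: 0 = shut at its stop, along the rack's y; grows to 0.9 as its free end swings out to the rack's -x. Bar 12 mm thick, 34 to 52 mm up; from hinge axis 190 mm to the centre of the 26 mm hole in its 38 mm square end, which at 0 lies on the knuckles' axis between them. Light friction (about 1 N at 120 mm from the hinge); stays where left; a shut gripper can push it.
- long_pin: Steel pin with red knob, upright in a hole of a wooden stand (150 x 56, 36 mm high; two holes 90 mm apart), tip 8 mm above the worktop. Origin: lower tip, on the axis; z up. Shank 12 mm wide, 70 mm long, the last 10 mm tapered to 6 mm; collar 56 mm wide, z 70 to 76; round red knob to grip, 26 mm wide, z 76 to 116 mm. 70 g. Seated on the upper rim, its tip is 8 mm above the worktop.
- short_pin: The wrong pin: as the long one, but with a black knob and a shank only 34 mm long (collar z 34 to 40, knob z 40 to 80 mm), too short to reach the lower knuckle. Origin: its lower tip. It stands in the stand's other hole and stays there.
Not all that is in view belongs to the job. What is shaped like the long_pin but green or orange is not meant.

How it is judged:
By the outcome, as a careful person would: the job done as asked, in the order asked, and still so for the second after the job is handed in, with the robot touching nothing.
It also fails if it takes over 50 s, if anything falls off the work surface, if the arm or the gripper's body presses on something with over 40 N, if the wrist force passes 120 N, or if a joint passes its speed limit or range.

### The arm

A 6-joint arm with a two-finger parallel gripper is mounted at the origin on the work surface; the furniture and walls round the work are solid. World frame = base frame: x ahead of the robot, y to its left, z up, the work surface at z = 0. Lengths are in m, angles in rad, forces in N, time in s.
With the tool pointing down it reaches from about 0.25 to 0.775 m from the base axis. Payload 4 kg.
Tool frame: the origin (TCP) lies at the very end of the fingers, on their centre line; the grasp point (between the pads) lies 19 mm behind it; z points along the fingers, y is the line along which they close (so a half turn about z gives the same grasp; the last joint's range is limited). The gripper opens to 94 mm and grips with 3 to 60 N. Pads are 16 mm wide; open, the fingers measure 119 mm over their backs; the gripper's body (75 mm by 177 mm) begins 78 mm behind the grasp point.
Start: joints at [1.066, 0.087, 1.371, -0, 1.684, -0.103], TCP at [0.215, 0.506, 0.206] pointing down, gripper open.
Joint ranges: [-3.1, 3.1], [-0.76, 2.03], [0.27, 2.55], [-1.08, 4.22], [0.17, 2.65], [-2.57, 2.57]. Speed limits (rad/s): [2.79, 2.79, 3.14, 3.14, 3.14, 3.14].

### API

Orientations are given as [roll, pitch, yaw] about the fixed x, y, z axes, in that order (R = Rz(yaw) Ry(pitch) Rx(roll)).
In Python, from bench import robot, vision gives the robot as it stands.
- The arm moves only by the shell command python3 -m crank 'ROWS'. ROWS is JSON, a list of rows, each a list of 3 entries, a list of its own where there are three numbers: the closure, from 0 (fully open) to 1 (shut), then the shift along the tool's x, y, z in m, then the turn, a rotation vector about the tool's x, y, z in degrees. A call has 1 to 8 rows; each row shifts and turns the commanded pose from where the row before left it, along the tool's axes as they then stand; what a row does not reach is not made up. A row lasts 1/10 s, in which the tool goes at most 50 mm and 8.59 degrees, less where a joint would pass 70% of its speed; a pose out of reach is approached as far as the arm can. A call with a gripper value outside its range is refused whole. The fingers move at their own pace and stop on an object; the grip force is fixed at half the most. Time passes only in rows, so rows that do not move let the fingers close. It gives the time, the measured TCP pose, the force, the opening and the grip force at its end, in the units of the state.
- robot.get_obs(): the state, without advancing time (a new reading comes with each control period).
- vision.snapshot(name): name is "side" or "top"; returns a dict with "color" (420x560x3 uint8, red, green, blue), "z_map" (420x560 float32, m along the optical axis (not along the pixel's ray), 0 where there is no reading), "fx", "fy", "cx", "cy" (pixels), "R" (3x3) and "t" (3): a world point X has camera coordinates R X + t. Camera axes: x right, y down, z forward; pixel columns grow to the right and rows downward; lengths in m; the calibration is good to about 2 mm. A picture is of the moment at which its call begins.
- robot.close_job(): hands the job in; it is judged then, once.
The state is a dict: "time": time; "joint_positions": joint angles; "qvel": joint speeds; "joint_torque": joint torques, N m; "tool_pos": TCP position; "ee_rot": TCP orientation; "wrist_force": force on the tool from outside, world axes, zero at the start; "wrist_torque": the same for the moment, N m; "width": finger opening in m; "finger_force": force on a finger pad.
Only numpy, scipy, OpenCV 4.12 (cv2) and the standard library are available. Lean on these libraries where they do the work, as an engineer would, in place of code of your own. Each camera call takes 0.05 s, during which the arm holds its last target. There are 200 camera calls.

## Working session

There is one attempt and no reset: what is moved stays moved. The work goes in short steps, Python scripts to look and compute and a shell command to move; the robot and the scene stay as the last step left them, time stands still between calls to the robot, and variables do not carry over. Pictures are saved under pics/ and viewed, at most 10 in all, crops included, and the job is handed in when it is done.

```bash
ls; mkdir -p pics
cat > h.py <<'E'
from bench import robot, vision
import numpy as np, cv2
def snap(n):
    s=vision.snapshot(n); np.savez('/tmp/%s.npz'%n,**s); return s
def load(n): return dict(np.load('/tmp/%s.npz'%n))
def cloud(s):
    z=s['z_map']; v,u=np.mgrid[:z.shape[0],:z.shape[1]]
    c=np.stack([(u-s['cx'])/s['fx']*z,(v-s['cy'])/s['fy']*z,z],-1)
    return (c-s['t'])@s['R']   # world
def save(img,p): cv2.imwrite(p,cv2.cvtColor(img,cv2.COLOR_RGB2BGR))
E
python3 - <<'E'
from h import *
for n in('side','top'):
    s=snap(n); save(s['color'],f'pics/{n}0.png'); print(n,s['fx'],-s['R'].T@s['t'])
o=robot.get_obs(); print(o)
E
```

```text
pics
side 528.6242482534133 [0.2280153  1.06222037 0.71464888]
top 386.19558886584474 [0.27064685 0.0476826  1.0152623 ]
{'time': 0.1, 'joint_positions': array([ 1.06593312e+00,  8.78572589e-02,  1.37210229e+00, -3.83946685e-06,
        1.68362765e+00, -1.03134258e-01]), 'qvel': array([-0.00070926, -0.00279473, -0.0028231 ,  0.00035224, -0.00055261,
        0.00053017]), 'joint_torque': array([ 1.74756176e-03, -3.41253233e+01, -3.03300619e+01,  7.20267138e-02,
        3.04886070e-02, -9.27455471e-05]), 'tool_pos': array([0.21483147, 0.50575585, 0.2044347 ]), 'ee_rot': array([-3.13960832e+00, -2.01544804e-04,  2.73986308e+00]), 'wrist_force': array([0.61309899, 0.21778371, 0.75619438]), 'wrist_torque': array([-0.03615636, -0.00376314,  0.01231149]), 'finger_force': 0.0, 'width': 0.09386661353134496}
```

View pics/side0.png

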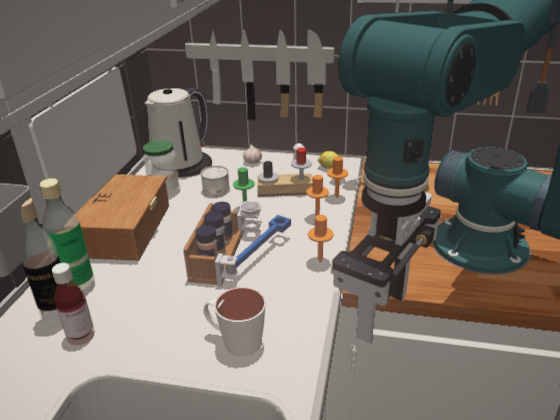

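View pics/top0.png

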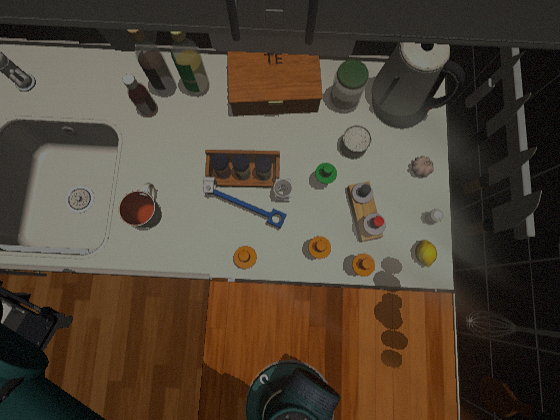

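Candidates in the top view: red knob in the wooden stand (374,222), black knob in the stand (363,192), green (326,173), orange (245,257), (319,246) and (363,264). I choose the red one. The rack is at (242,168), the knuckle mouth at (282,187), the hinge at (209,185) and the rail end at (275,217).

```bash
cat > m.py <<'E'
from h import *
s=load('top'); P=cloud(s); hsv=cv2.cvtColor(s['color'],cv2.COLOR_RGB2HSV)
def blob(name,mask,box,zr):
    u0,u1,v0,v1=box; m=np.zeros(mask.shape,bool); m[v0:v1,u0:u1]=True
    m&=mask&(P[...,2]>zr[0])&(P[...,2]<zr[1]); q=P[m]
    if len(q)<3: print(name,'none');return
    (c,r,a)=cv2.minAreaRect(q[:,:2].astype(np.float32))
    print(name,len(q),'rect c',np.round(c,4),'size',np.round(r,3),'ang',round(a,1),'med',np.round(np.median(q,0),4),'zmax',q[:,2].max().round(4))
T=np.ones(P.shape[:2],bool); H,S,V=[hsv[...,i] for i in range(3)]
blob('red knob',((H<8)|(H>170))&(S>120),(360,390,210,235),(.1,.14))
blob('long collar',T,(355,395,205,240),(.07,.1))
blob('short collar',T,(345,385,175,210),(.06,.085)) 
blob('black knob',T,(345,385,175,210),(.09,.13))
blob('stand',T,(335,395,170,250),(.028,.042))
blob('rail',(H>100)&(H<125)&(S>130),(205,295,180,235),(.03,.07))
blob('railend',(H>100)&(H<125)&(S>130),(266,295,200,235),(.03,.07))
blob('knuckle',T,(271,295,175,202),(.068,.088))
blob('hinge',T,(200,218,175,196),(.04,.1))
blob('jars',T,(205,285,145,190),(.1,.12))
blob('rackback',T,(200,285,145,160),(.075,.095))
E
python3 m.py
python3 - <<'E'
from h import *
s=load('top')['color'][130:280,190:400]; save(cv2.resize(s,None,fx=3.8,fy=3.8,interpolation=cv2.INTER_CUBIC),'pics/crop.png')
E
```

```text
red knob 80 rect c [ 0.4454 -0.1841] size [0.022 0.023] ang 75.1 med [ 0.4456 -0.1837  0.1235] zmax 0.1266
long collar 284 rect c [ 0.4442 -0.184 ] size [0.053 0.054] ang 2.5 med [ 0.4388 -0.1769  0.0836] zmax 0.0987
short collar 39 rect c [ 0.5311 -0.1616] size [0.024 0.023] ang 88.5 med [ 0.525  -0.1564  0.0751] zmax 0.0849
black knob 4 rect c [ 0.5337 -0.1592] size [0.009 0.022] ang 47.5 med [ 0.5359 -0.1588  0.0905] zmax 0.0916
stand 589 rect c [ 0.4883 -0.1733] size [0.15  0.057] ang 14.0 med [ 0.485  -0.1669  0.0357] zmax 0.041
rail 332 rect c [0.4862 0.1281] size [0.193 0.036] ang 66.5 med [0.4752 0.1116 0.0522] zmax 0.0575
railend 126 rect c [0.4571 0.0614] size [0.048 0.036] ang 67.4 med [0.4582 0.062  0.0523] zmax 0.0569
knuckle 174 rect c [0.5312 0.0434] size [0.048 0.057] ang 80.5 med [0.532  0.044  0.0756] zmax 0.0815
hinge 224 rect c [0.5324 0.2313] size [0.056 0.035] ang 7.3 med [0.5281 0.2319 0.0635] zmax 0.0722
jars 674 rect c [0.5786 0.1498] size [0.148 0.042] ang 89.9 med [0.5775 0.1529 0.1094] zmax 0.1156
rackback 340 rect c [0.6134 0.1516] size [0.011 0.188] ang 1.5 med [0.6123 0.1462 0.0851] zmax 0.0914
```

View pics/crop.png

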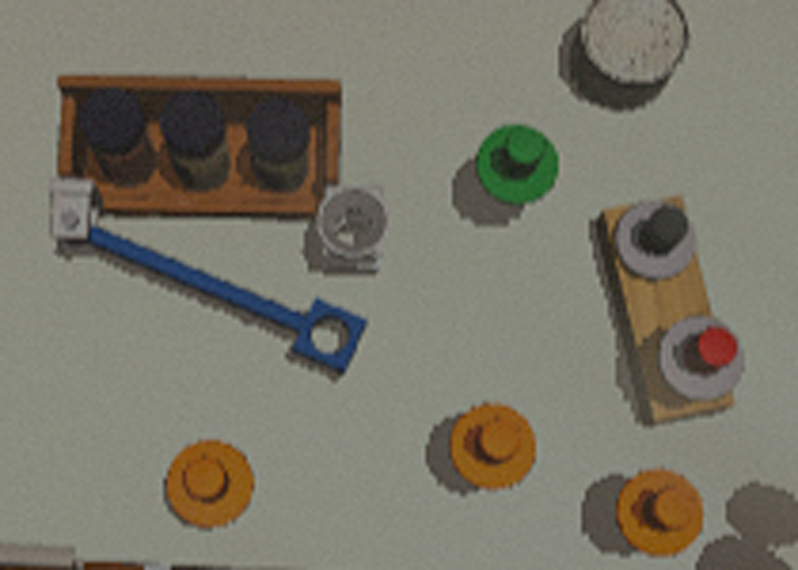

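```bash
cat >> m.py <<'E'
print('----')
for b in((230,260,240,272),(304,334,230,262),(350,378,248,280),(312,340,158,190)): blob('other',S>100,b,(.06,.2))
from scipy.optimize import least_squares
for n,box in(('top',(268,298,172,204)),('side',(235,268,198,225))):
    s=load(n);P=cloud(s);u0,u1,v0,v1=box;q=P[v0:v1,u0:u1].reshape(-1,3);q=q[(abs(q[:,2]-.078)<.0035)]
    (c,r)=cv2.minEnclosingCircle(q[:,:2].astype(np.float32));print(n,'rim',len(q),np.round(c,4),round(r,4),np.median(q,0).round(4))
s=load('top');P=cloud(s);m=(H>100)&(H<125)&(S>130);m[:180]=0;m[240:]=0;m[:,:225]=0;m[:,295:]=0
bar=m.copy();bar[:,262:]=0;q=P[bar];q=q[abs(q[:,2]-.052)<.006];vx,vy,x0,y0=cv2.fitLine(q[:,:2].astype(np.float32),cv2.DIST_L2,0,.01,.01).ravel();print('bar ang',np.degrees(np.arctan2(vx,vy)),'x at y=.11',x0+(.11-y0)*vx/vy,'at .2',x0+(.2-y0)*vx/vy)
E
python3 m.py | sed '1,/----/d'
```

```text
other 401 rect c [0.3494 0.128 ] size [0.054 0.053] ang 48.1 med [0.3477 0.126  0.0769] zmax 0.1194
other 392 rect c [ 0.3817 -0.0519] size [0.052 0.054] ang 1.6 med [ 0.3796 -0.05    0.0767] zmax 0.1203
other 403 rect c [ 0.3459 -0.1594] size [0.051 0.054] ang 2.9 med [ 0.3437 -0.1552  0.0768] zmax 0.1196
other 292 rect c [ 0.5728 -0.0633] size [0.052 0.053] ang 65.8 med [ 0.5677 -0.0618  0.0767] zmax 0.1185
top rim 102 [0.5364 0.0566] 0.0394 [0.532  0.0442 0.0772]
side rim 76 [0.5307 0.0439] 0.0265 [0.5276 0.039  0.0768]
bar ang 20.669056 x at y=.11 0.47415376 at .2 0.5081064
```

```bash
python3 -m crank '[[1,[0,0,0],[0,0,8]],[1,[0,0,0],[0,0,8]],[1,[0,0,0],[0,0,7]]]'
```

```text
time: 0.4
tool_pos: [0.2149, 0.5059, 0.2048]
ee_rot: [-3.14, 0.0, 2.333]
wrist_force: [-0.2, -0.1, 0.2]
width: 0.0731
finger_force: 0.0
```

```bash
python3 -m crank '[[1,[0,0,0],[0,0,-8]],[1,[0,0,0],[0,0,-8]],[1,[0,0,0],[0,0,-8]],[1,[0,0,0],[0,0,-8]],[1,[0,0,0],[0,0,-8]],[1,[0,0,0],[0,0,-6.3]],[1,[0,0,0],[0,0,0]]]'
```

```text
time: 1.1
tool_pos: [0.2149, 0.5059, 0.2048]
ee_rot: [-3.141, -0.001, -3.137]
wrist_force: [-0.3, 0.8, -1.1]
width: 0.0175
finger_force: 0.0
```

```bash
python3 -m crank '[[1,[-0.027,-0.04,0],[0,0,0]],[1,[-0.027,-0.04,0],[0,0,0]],[1,[-0.027,-0.04,0],[0,0,0]],[1,[-0.027,-0.04,0],[0,0,0]],[1,[-0.027,-0.04,0],[0,0,0]],[1,[-0.027,-0.04,0],[0,0,0]],[1,[-0.027,-0.04,0],[0,0,0]],[1,[-0.027,-0.04,0],[0,0,0]]]'; python3 -m crank '[[1,[0,-0.035,0],[0,0,0]],[1,[0,-0.031,0],[0,0,0]],[1,[0,0,0],[0,0,0]]]'
```

```text
time: 1.9
tool_pos: [0.4333, 0.1855, 0.2054]
ee_rot: [3.141, 0.0, -3.139]
wrist_force: [-0.2, 0.1, 0.6]
width: 0.0005
finger_force: 0.0
time: 2.2
tool_pos: [0.4331, 0.1183, 0.2052]
ee_rot: [-3.14, -0.0, 3.139]
wrist_force: [-0.9, -0.1, 0.3]
width: 0.0002
finger_force: 0.0
```

```bash
python3 -m crank '[[1,[0,0,0.045],[0,0,0]],[1,[0,0,0.045],[0,0,0]],[1,[0,0,0.04],[0,0,0]],[1,[0,0,0.033],[0,0,0]],[1,[-0.01,0,0],[0,0,0]],[1,[-0.01,0,0],[0,0,0]],[1,[-0.01,0,0],[0,0,0]]]'; python3 -m crank '[[1,[-0.007,0,0],[0,0,0]],[1,[-0.007,0,0],[0,0,0]],[1,[-0.007,0,0],[0,0,0]],[1,[-0.007,0,0],[0,0,0]],[1,[-0.006,0,0],[0,0,0]],[1,[0,0,0],[0,0,0]]]'
```

```text
time: 2.9
tool_pos: [0.4659, 0.1221, 0.0451]
ee_rot: [3.141, 0.004, -3.137]
wrist_force: [-2.2, -0.6, 0.6]
width: 0.0004
finger_force: 0.7
time: 3.5
tool_pos: [0.498, 0.1216, 0.0425]
ee_rot: [3.141, 0.001, -3.137]
wrist_force: [-0.9, 0.0, -0.1]
width: 0.0005
finger_force: 0.0
```

```bash
python3 -m crank '[[1,[-0.004,0,0],[0,0,0]],[1,[-0.004,0,0],[0,0,0]],[1,[0,0,0],[0,0,0]]]'
```

```text
time: 3.8
tool_pos: [0.5055, 0.1217, 0.0424]
ee_rot: [3.141, 0.001, -3.137]
wrist_force: [0.3, 0.6, -0.2]
width: 0.0003
finger_force: 0.0
```

```bash
for i in 1; do python3 -m crank '[[1,[-0.003,0,0],[0,0,0]],[1,[0,0,0],[0,0,0]]]' | sed -n '2p;4p'; python3 -m crank '[[1,[-0.002,0,0],[0,0,0]],[1,[0,0,0],[0,0,0]]]' | sed -n '2p;4p';  done
```

```text
tool_pos: [0.5083, 0.1217, 0.0425]
wrist_force: [-0.2, 0.7, -0.8]
tool_pos: [0.5101, 0.1217, 0.0425]
wrist_force: [-0.3, -1.2, 0.2]
```

```bash
python3 -m crank '[[1,[-0.002,0,0],[0,0,0]],[1,[0,0,0],[0,0,0]]]' | sed -n '2p;4p'; python3 -m crank '[[1,[-0.002,0,0],[0,0,0]],[1,[0,0,0],[0,0,0]]]' | sed -n '2p;4p'
python3 - <<'E'
from h import *
s=snap('top'); snap('side'); save(cv2.resize(s['color'][140:240,190:300],None,fx=5,fy=5,interpolation=cv2.INTER_CUBIC),'pics/push.png')
E
```

```text
tool_pos: [0.5109, 0.1216, 0.0424]
wrist_force: [-5.1, -0.6, 2.3]
tool_pos: [0.511, 0.1217, 0.0423]
wrist_force: [-8.9, -1.1, 6.7]
```

```bash
python3 -m crank '[[1,[0.015,0,0],[0,0,0]],[1,[0.035,0,0],[0,0,0]],[1,[0.0,0,-0.045],[0,0,0]],[1,[0,-0.02,-0.045],[0,0,0]],[0.3,[0.0,-0.045,-0.015],[0,0,0]],[0.3,[0,-0.045,0],[0,0,0]],[0.3,[0,-0.045,0],[0,0,0]],[0.3,[0,-0.045,0],[0,0,0]]]'
python3 - <<'E'
from h import *
s=snap('top'); t=snap('side'); f=lambda a,b:cv2.resize(a[b],(400,380),interpolation=cv2.INTER_CUBIC)
save(np.hstack([f(s['color'],np.s_[140:235,195:295]),f(t['color'],np.s_[185:280,180:280])]),'pics/shut.png')
E
```

```text
time: 5.5
tool_pos: [0.466, -0.0804, 0.1484]
ee_rot: [-3.141, 0.004, -3.136]
wrist_force: [0.2, 0.7, 0.0]
width: 0.0293
finger_force: 0.0
```

View pics/shut.png

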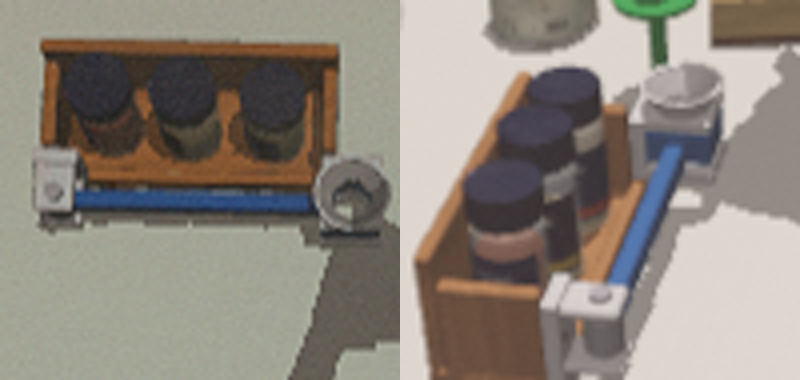

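The rail is shut: its end lies between the knuckles. The rim centre is at about (282.8,188.5) in the top view and (250.8,206.8) in the side view.

Run:
```python
from h import *
def ray(n,u,v,z):
    s=load(n); d=s['R'].T@np.array([(u-s['cx'])/s['fx'],(v-s['cy'])/s['fy'],1]); o=-s['R'].T@s['t']; return (o+d*(z-o[2])/d[2]).round(4)
print(ray('top',282.75,188.4,.078),ray('side',250.5,206.6,.078))
s=load('top');P=cloud(s);h=cv2.cvtColor(s['color'],cv2.COLOR_RGB2HSV);H,S=h[...,0],h[...,1]
m=(H>100)&(H<125)&(S>130);m[:175]=0;m[200:]=0;m[:,:216]=0;m[:,272:]=0
q=P[m];q=q[abs(q[:,2]-.052)<.006];vx,vy,x0,y0=cv2.fitLine(q[:,:2].astype(np.float32),cv2.DIST_L2,0,.01,.01).ravel()
print(len(q),'ang',np.degrees(np.arctan(vx/vy)),[ (y,x0+(y-y0)*vx/vy) for y in(.0437,.12,.2335)])
m=(H>100)&(H<125)&(S>130)
for n in('top',):
  for zz in(.084,.124): print(zz)
print('hole/knuckle z near rim', [ (i,np.round(P[188,i],3).tolist()) for i in (271,273,275,277,288,290,292,294)])
```

```text
[0.5252 0.0435 0.078 ] [0.5257 0.0482 0.078 ]
191 ang -1.7792822 [(0.0437, np.float32(0.5264244)), (0.12, np.float32(0.52405417)), (0.2335, np.float32(0.5205284))]
0.084
0.124
hole/knuckle z near rim [(271, [0.545, 0.075, 0.002]), (273, [0.525, 0.068, 0.078]), (275, [0.526, 0.063, 0.076]), (277, [0.529, 0.058, 0.064]), (288, [0.531, 0.03, 0.063]), (290, [0.528, 0.025, 0.074]), (292, [0.527, 0.02, 0.079]), (294, [0.548, 0.013, 0.003])]
```

```bash
python3 -m crank '[[0.3,[0.007,-0.04,0],[0,0,0]],[0.3,[0.007,-0.04,0],[0,0,0]],[0.3,[0.007,-0.0235,0],[0,0,0]],[0.3,[0,0,0],[0,0,0]],[0.3,[0,0,0.02],[0,0,0]],[0.3,[0,0,0.02],[0,0,0]],[0.3,[0,0,0.017],[0,0,0]],[0.3,[0,0,0],[0,0,0]]]'
python3 - <<'E'
from h import *
t=snap('side'); f=lambda a,b:cv2.resize(a[b],(600,450),interpolation=cv2.INTER_CUBIC)
save(f(t['color'],np.s_[120:210,240:360]),'pics/pre.png')
E
```

```text
time: 6.4
tool_pos: [0.4435, -0.1798, 0.0879]
ee_rot: [3.138, -0.004, -3.135]
wrist_force: [0.3, 0.6, -0.1]
width: 0.066
finger_force: 0.0
```

View pics/pre.png

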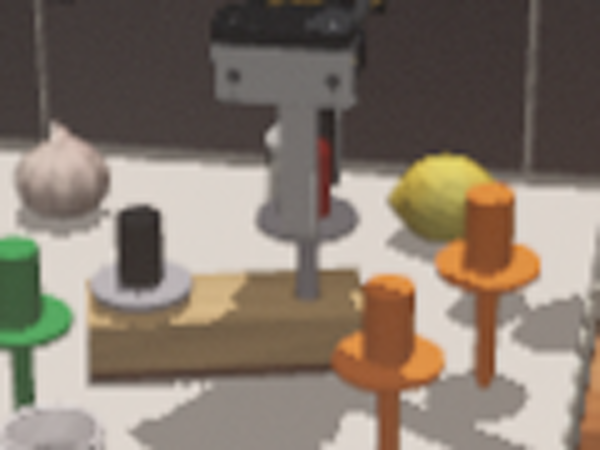

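The fingers straddle the red knob just above its collar. I correct 4 mm in y and close.

```bash
python3 -m crank '[[0.3,[-0.001,-0.004,0],[0,0,0]],[1,[0,0,0],[0,0,0]],[1,[0,0,0],[0,0,0]],[1,[0,0,0],[0,0,0]],[1,[0,0,0],[0,0,0]],[1,[0,0,0],[0,0,0]],[1,[0,0,0],[0,0,0]],[1,[0,0,0],[0,0,0]]]'
```

```text
time: 7.25
tool_pos: [0.4455, -0.1862, 0.0905]
ee_rot: [3.142, 0.0, -3.137]
wrist_force: [0.1, -0.8, 0.2]
width: 0.0256
finger_force: 30.0
```

```bash
python3 -m crank '[[1,[0,0,-0.02],[0,0,0]],[1,[0,0,-0.035],[0,0,0]],[1,[0,0,-0.04],[0,0,0]],[1,[0,0,0],[0,0,0]]]'; python3 -m crank '[[1,[-0.0134,0.038,0],[0,0,0]],[1,[-0.0134,0.038,0],[0,0,0]],[1,[-0.0134,0.038,0],[0,0,0]],[1,[-0.0134,0.038,0],[0,0,0]],[1,[-0.0134,0.038,0],[0,0,0]],[1,[-0.0134,0.04,0],[0,0,0]],[1,[0,0,0],[0,0,0]],[1,[0,0,0],[0,0,0]]]';  python3 - <<'E'
from h import *
s=snap('top');t=snap('side'); f=lambda a,b:cv2.resize(a[b],(400,400),interpolation=cv2.INTER_CUBIC)
save(np.hstack([f(t['color'],np.s_[130:250,190:310]),f(s['color'],np.s_[130:250,220:340])]),'pics/over.png')
E
```

```text
time: 7.65
tool_pos: [0.4483, -0.1878, 0.1919]
ee_rot: [-3.136, 0.01, -3.137]
wrist_force: [0.9, -0.7, 0.3]
width: 0.0255
finger_force: 30.0
time: 8.45
tool_pos: [0.5243, 0.0448, 0.1843]
ee_rot: [-3.141, -0.002, -3.135]
wrist_force: [-0.5, -0.3, -0.7]
width: 0.0254
finger_force: 30.0
```

View pics/over.png

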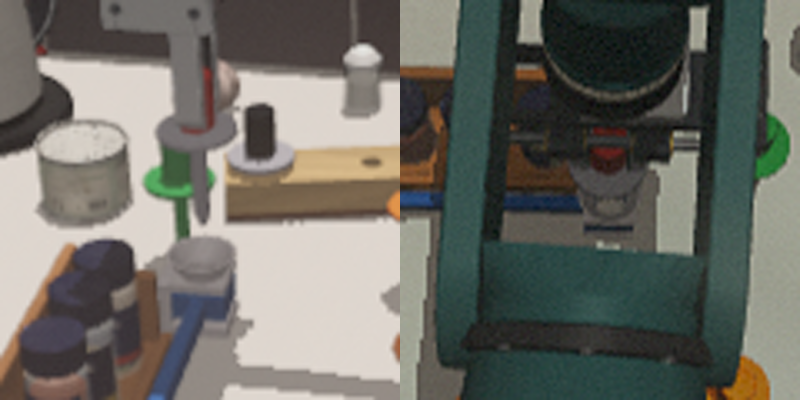

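```bash
python3 - <<'E'
from h import *
s=load('side')
for X in((.526,.044,.102),(.526,.044,.078)):
    c=s['R']@np.array(X)+s['t']; print(c[0]/c[2]*s['fx']+s['cx'],c[1]/c[2]*s['fy']+s['cy'])
E
python3 -m crank '[[1,[-0.002,-0.001,0.02],[0,0,0]],[1,[0,0,0.02],[0,0,0]],[1,[0,0,0.01],[0,0,0]],[1,[0,0,0],[0,0,0]]]'
```

```text
250.25948940899744 196.77778030581175
250.82517729153196 205.65895557158072
time: 8.95
tool_pos: [0.5254, 0.0421, 0.1336]
ee_rot: [3.142, -0.004, -3.139]
wrist_force: [-0.1, 0.6, 0.3]
width: 0.0253
finger_force: 30.0
```

```bash
python3 -m crank '[[1,[0,0.001,0.01],[0,0,0]],[1,[0,0,0.01],[0,0,0]],[1,[0,0,0.008],[0,0,0]],[1,[0,0,0.006],[0,0,0]],[1,[0,0,0],[0,0,0]]]'; python3 -m crank '[[1,[0,0,0.004],[0,0,0]],[1,[0,0,0.002],[0,0,0]],[1,[0,0,0],[0,0,0]],[1,[0,0,0],[0,0,0]]]'
```

```text
time: 9.45
tool_pos: [0.526, 0.0443, 0.1002]
ee_rot: [3.141, -0.002, -3.137]
wrist_force: [0.2, -1.4, -1.0]
width: 0.0254
finger_force: 30.0
time: 9.85
tool_pos: [0.5269, 0.0443, 0.0957]
ee_rot: [3.142, 0.0, -3.137]
wrist_force: [-0.4, 0.3, -0.7]
width: 0.0253
finger_force: 30.0
```

```bash
python3 -m crank '[[1,[0,0,0.003],[0,0,0]],[1,[0,0,0],[0,0,0]],[1,[0,0,0],[0,0,0]]]'|sed -n '2p;4p'; python3 -m crank '[[1,[0,0,0.0015],[0,0,0]],[1,[0,0,0],[0,0,0]],[1,[0,0,0],[0,0,0]]]'|sed -n '2p;4p'
```

```text
tool_pos: [0.5267, 0.0442, 0.0924]
wrist_force: [-0.2, -0.5, -0.6]
tool_pos: [0.5267, 0.0442, 0.0909]
wrist_force: [-0.5, 0.1, 0.5]
```

```bash
python3 -m crank '[[1,[0,0,0.001],[0,0,0]],[1,[0,0,0],[0,0,0]],[1,[0,0,0],[0,0,0]]]'|sed -n '2p;4p'; python3 -m crank '[[1,[0,0,0.001],[0,0,0]],[1,[0,0,0],[0,0,0]],[1,[0,0,0],[0,0,0]]]'|sed -n '2p;4p'
```

```text
tool_pos: [0.527, 0.0442, 0.0906]
wrist_force: [-0.2, -0.6, 2.1]
tool_pos: [0.527, 0.0442, 0.0906]
wrist_force: [-3.7, -0.7, 7.6]
```

Contact at the seated height. I release with a partial opening and lift straight up.

```bash
python3 -m crank '[[0.5,[0,0,-0.001],[0,0,0]],[0.5,[0,0,0],[0,0,0]],[0.5,[0,0,0],[0,0,0]],[0.5,[0,0,0],[0,0,0]],[0.5,[0,0,-0.015],[0,0,0]],[0.5,[0,0,-0.03],[0,0,0]],[0.5,[0,0,-0.04],[0,0,0]]]'; python3 -m crank '[[0.5,[0.04,0,0],[0,0,0]],[0.5,[0.04,0.02,0],[0,0,0]],[0.5,[0.03,0.04,0],[0,0,0]],[0.5,[0,0.045,0],[0,0,0]],[0.5,[0,0.045,0],[0,0,0]],[0.5,[0,0.045,0],[0,0,0]],[0.5,[0,0,0],[0,0,0]],[0.5,[0,0,0],[0,0,0]]]'
python3 - <<'E'
from h import *
s=snap('top');t=snap('side'); f=lambda a,b:cv2.resize(a[b],(400,400),interpolation=cv2.INTER_CUBIC)
save(np.hstack([f(t['color'],np.s_[150:270,180:300]),f(s['color'],np.s_[130:250,190:310])]),'pics/end.png')
for n in('top','side'):
    q=cloud(load(n)).reshape(-1,3); q=q[np.hypot(q[:,0]-.526,q[:,1]-.044)<.028]
    k=q[(q[:,2]>.1)]; c=q[(q[:,2]>.08)&(q[:,2]<.09)]
    print(n,'zmax',q[:,2].max(),'knob',k.mean(0),'collar z',np.median(c[:,2]),len(c))
E
```

```text
time: 11.75
tool_pos: [0.5252, 0.0443, 0.1732]
ee_rot: [3.141, -0.006, -3.137]
wrist_force: [0.4, -0.1, -0.6]
width: 0.0471
finger_force: 0.0
time: 12.55
tool_pos: [0.4154, 0.2392, 0.1745]
ee_rot: [-3.141, -0.001, -3.134]
wrist_force: [-0.1, -0.1, 1.0]
width: 0.0473
finger_force: 0.0
top zmax 0.1275231238472885 knob [0.52352216 0.04648914 0.1207527 ] collar z 0.08384891124543448 235
side zmax 0.12457503788035575 knob [0.52899272 0.05496497 0.11237299] collar z 0.083793163741722 156
```

View pics/end.png

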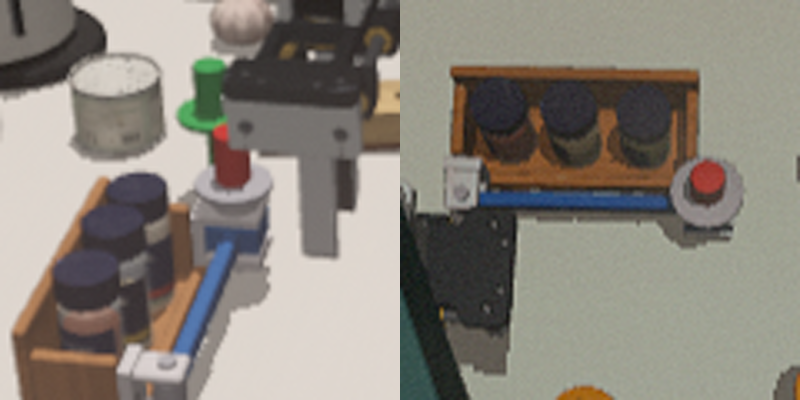

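The pin is seated: the collar top is at 84 mm and the knob top at about 124 mm, as they should be. The rail is shut and the gripper is clear.

```bash
python3 -c "
from bench import robot
print(robot.close_job())"
```

```text
the job is handed in; nothing more can be done
None
```

The blue rail is shut and the red-knob pin is dropped through both knuckles with its collar on the top one; I left the short black-knob pin alone in the stand and handed the job in at about 12.6 s.

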